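# Empty spice jar through the sprung bin flap

## Robot

A 6-joint arm with a two-finger parallel gripper is mounted at the origin on the work surface. World frame = base frame: x ahead of the robot, y to its left, z up, the work surface at z = 0. Lengths are in mm, angles in degrees, forces in N, time in s.
With the tool pointing down it reaches from about 350 to 850 mm from the base axis. Payload 8.1 kg.
Tool frame: the origin (TCP) lies at the very end of the fingers, on their centre line; the grasp point (between the pads) lies 19 mm behind it (pinch_z is the z of the grasp point in the tool frame, in mm); z points along the fingers, y is the direction in which the jaws open and shut (so a half turn about z gives the same grasp; the last joint's range is limited). The gripper opens to 85 mm and grips with 20 to 120 N. Pads are 22 mm wide; open, the fingers measure 114 mm over their backs; the gripper's body (76 mm by 85 mm) begins 54 mm behind the grasp point. The pads swing forward as they close: fully open they stand 13 mm farther back than shut.
Start: joints at [68.503, 7.471, 85.268, -0, 87.261, -4.893], TCP at [171.434, 574.992, 231.292] pointing down, gripper open.
Joint ranges: [-169.43, 169.43], [-51.17, 129.36], [1.28, 143.12], [-76.62, 256.62], [0, 156.53], [-152.29, 152.29]. Speed limits (degrees/s): [136.94, 136.94, 159.86, 180, 180, 180].

## Interface

Orientations are given as [roll, pitch, yaw] about the fixed x, y, z axes, in that order (R = Rz(yaw) Ry(pitch) Rx(roll)).
In Python, from bench import * gives the robot as it stands.
- The arm moves only by the shell command python3 -m creep 'ROWS' [FORCE]. ROWS is a JSON object of lists of equal length, an entry for each row: "translation": the shift along the tool's x, y, z in mm, a list of three; "rotation": the turn, a rotation vector about the tool's x, y, z in rad, a list of three; "claw": the finger opening in mm, from 0 to 85.4. In form: {"translation": [[dx, dy, dz], ...], "rotation": [[ax, ay, az], ...], "claw": [claw, ...]}. A call has 1 to 10 rows; each row shifts and turns the commanded pose from where the row before left it, along the tool's axes as they then stand; what a row does not reach is not made up. A row lasts 1/10 s, in which the tool goes at most 50 mm and 8.59 degrees, less where a joint would pass 70% of its speed; a pose out of reach is approached as far as the arm can. A call is refused whole if a number of a shift passes 50 or a number of a turn 0.15, either way. A call with a gripper value outside its range is refused whole. The fingers move at their own pace and stop on an object; FORCE is the grip in N (left out, the last holds). Time passes only in rows, so rows that do not move let the fingers close. It gives the time, the measured TCP pose, the force and the opening at its end, in the units of the state.
- sense(): the state, without advancing time (a new reading comes with each control period).
- snapshot(name): name is "scene" or "top"; returns a dict with "frame" (420x560x3 uint8, red, green, blue), "intrinsics" (3x3 intrinsics, pixels), "dist" ([k1, k2, p1, p2, k3] as OpenCV has them; the pictures are not rectified), "extrinsics" (4x4, takes a point from camera to world coordinates). Camera axes: x right, y up, looking along -z (the intrinsics and any distortion apply to the point x, -y, -z); pixel columns grow to the right and rows downward; lengths in mm; the calibration is good to about 2 mm. A picture is of the moment at which its call begins. There is no depth.
- hand_in(): hands the job in, once; it reports no verdict.
The state is a dict: "time": time; "joint_pos": joint angles; "qd": joint speeds; "joint_efforts": joint torques, N m; "tool_pos": TCP position; "tcp_rot": TCP orientation; "ft_force": force on the tool from outside, world axes, zero at the start; "wrist_torque": the same for the moment, N m; "finger_gap": finger opening in mm.
Only numpy, scipy, OpenCV 4.12 (cv2) and the standard library are available. Lean on these libraries where they do the work, as an engineer would, in place of code of your own. Each camera call takes 0.05 s, during which the arm holds its last target.

## Task

One of the spice jars in the organiser's open top drawer is empty - the one without a cap. Throw it away in the white flap bin that stands under the shelf: push it right through the sprung sloping flap so that it drops inside and the flap closes behind it, and shut the drawer fully too. Leave the other two things standing in the drawer and do not disturb anything else on the counter.

Things in the scene. Friction and masses are not known exactly. Their poses are not given: they have to be found in the camera images.
- empty_jar: The empty spice jar: brown plastic, paper label band, no cap, open mouth up; a straight cylinder 42 mm in diameter, 82 mm tall, wall 3 mm, about 30 g. It stands on the floor of the open top drawer, in one of three places side by side about 80 mm apart. Origin at the centre of its underside, z up the jar.
- empty_jar_mid (a point): Middle of the empty jar, on its axis 41 mm above its underside.
- full_jar: A full spice jar, the same body but with a black screw cap 45 mm in diameter: 42 mm diameter, 88 mm tall, about 110 g. It stands upright in the drawer and stays there. Origin at the centre of its underside.
- tin: A low round aluminium tin, 54 mm diameter, 35 mm tall, about 70 g; it stands in the drawer and stays there. Origin at the centre of its underside.
- organiser: White plastic two-drawer organiser, 240 deep (x), 284 wide (y), 215 mm high; fixed. Origin at the centre of its underside; x points from its front to its back, away from the robot, z up. Front face at x = -120 mm. Above the counter, the top drawer's inner floor is at 116 mm, its side walls end at 187 and its front panel at 202 mm; inner width 262 mm.
- drawer (a joint): How far the top drawer is open, in m: 0 = fully shut, 0.18 = its stop; at the start 0.14 to 0.165. It slides along the organiser's -x, with about 1 N of friction, and stays where it is left.
- drawer_knob (a point): Centre of the outer end of the top drawer's round grey pull knob (26 mm diameter), which stands 32 mm out from the middle of the drawer front, 165 mm above the counter. The point's axes are those of the organiser. Pushing it along the organiser's +x shuts the drawer.
- bin: White plastic flap bin, 220 deep (x), 210 wide (y), 270 mm high, closed but for the flap; fixed. Origin at the centre of its underside; x points from its front to its back, away from the robot, z up. The front is upright up to 150 mm, then slopes back at 50 degrees from level to the top edge (x -10, z 270 mm). The flap opening in this slope is 150 mm wide, 120 mm along the slope.
- bin_mouth (a point): Centre of the flap opening on the sloping face: (-60, 0, 210) mm in the bin's frame, whose axes the point has. The way in at right angles to the face is (0.77, 0, -0.64) there. The opening's lower lip lies 60 mm down the slope, at (-98, 0, 164) mm, the flap's hinge 60 mm up the slope.
- flap (a joint): Angle of the grey flap (146 x 118 mm, 3 mm thick), rad: 0 = shut, flush with the slope; it swings inwards about its upper edge, up to 1.45. A spring shuts it: 1 N at the free lower edge starts it, 2 N at 1 rad. A jar laid or dropped on it does not open it; a jar let go half-way in can stay pinched under it; wholly past the face it falls to the bin's floor.
- riser: Fixed shelf over the bin: wooden board 200 deep (x), 360 mm wide (y), underside 320 and top 338 mm above the counter, four thin steel legs. Origin on the counter under its middle, axes nearly the bin's. Its front edge, at x = -100 mm, stands about 20 mm out over the upper part of the flap opening: an upright hand does not fit there; come in tilted, from the front and above.
- bento: Pink lidded bento box, 115 x 185 x 59 mm, on top of the riser. Origin at the centre of its underside. Leave it.
- egg_slicer: Aluminium egg slicer, 145 x 88 x 24 mm, lying on top of the organiser. Origin at the centre of its underside. Leave it.
- bowls: Stack of three glass bowls, 150 mm diameter, 88 mm tall, on the counter at the robot's left. Origin at the centre of its underside. Leave it.
- trivet: Slatted wooden trivet, 170 x 165 mm, 16 mm high, on the counter near the robot. Origin at the centre of its underside. Leave it.
- brush: Silicone brush with a hard dark handle, 223 mm long, 17 mm high, on the counter near the robot. Origin at the middle of its underside, handle to its -x. Leave it.
Things that resemble listed ones, but are neither listed nor needed, are in the scene too. What is meant by the tin is not turquoise or yellow, and is the smaller of those in its own colour.

How it is judged:
By the outcome, as a careful person would: the job done as asked, in the order asked, and still so for the second after the job is handed in, with the robot touching nothing.
It also fails if it takes over 64 s, if anything falls off the work surface, if the arm or the gripper's body presses on something with over 40 N, if the wrist force passes 120 N, or if a joint passes its speed limit or range.

## Working session

There is one attempt and no reset: what is moved stays moved. The work goes in short steps, Python scripts to look and compute and a shell command to move; the robot and the scene stay as the last step left them, time stands still between calls to the robot, and variables do not carry over. Pictures are saved under pics/ and viewed, and the job is handed in when it is done.

```bash
ls; mkdir -p pics
python3 - <<'E'
from bench import *
import cv2, json
for n in ("scene","top"):
    s=snapshot(n); cv2.imwrite(f"pics/{n}0.png",s["frame"][:,:,::-1])
    import numpy as np
    np.savez(f"pics/{n}0.npz",**s)
    print(n,s["intrinsics"],s["dist"],s["extrinsics"])
print(sense())
E
```

```text
pics
scene [[541.41379728   0.         284.62463011]
 [  0.         541.41379728 206.91709353]
 [  0.           0.           1.        ]] [-0.02877476  0.          0.          0.          0.        ] [[ 1.03456136e-01  9.10106668e-01 -4.01251393e-01 -8.76477409e+01]
 [-9.94628951e-01  9.33760230e-02 -4.46561112e-02  4.12143712e+01]
 [-3.17456525e-03  4.03716201e-01  9.14878763e-01  1.64096284e+03]
 [ 0.00000000e+00  0.00000000e+00  0.00000000e+00  1.00000000e+00]]
top [[470.80906277   0.         276.90010701]
 [  0.         470.80906277 216.00014202]
 [  0.           0.           1.        ]] [0.04787814 0.         0.         0.         0.        ] [[ 1.34002580e-02  9.82739281e-01 -1.84509997e-01  2.81282919e+02]
 [-9.99877821e-01  1.16844364e-02 -1.03835353e-02  9.95326458e+01]
 [-8.04841271e-03  1.84626595e-01  9.82775785e-01  1.47312604e+03]
 [ 0.00000000e+00  0.00000000e+00  0.00000000e+00  1.00000000e+00]]
{'time': 0.1, 'joint_pos': array([ 6.85022183e+01,  7.51031136e+00,  8.53227409e+01, -1.42222928e-03,
        8.72611438e+01, -4.89422017e+00]), 'qd': array([-0.05470749, -0.07940403, -0.14306355,  0.08171588,  0.04163712,
        0.00379497]), 'joint_efforts': array([ 3.50541968e-04, -5.70950496e+01, -5.01942623e+01, -2.82175597e-04,
        8.13616585e-03,  4.67759514e-05]), 'tool_pos': array([171.26815686, 574.5273626 , 230.35708628]), 'tcp_rot': array([-1.79906026e+02, -6.62115620e-03,  1.63396502e+02]), 'ft_force': array([-1.06970509, -0.50269351, -0.13730566]), 'wrist_torque': array([-0.01189982,  0.04677799,  0.05376949]), 'finger_gap': 85.31676179369639}
```

View pics/scene0.png

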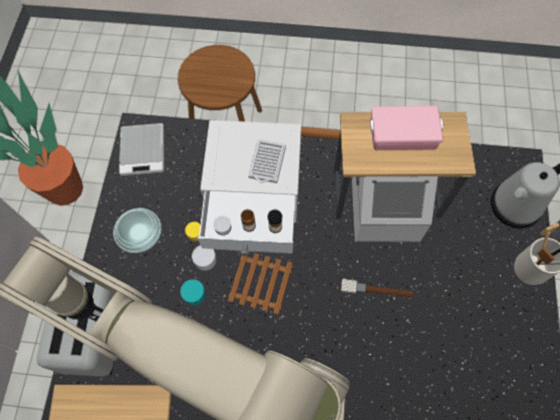

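View pics/top0.png

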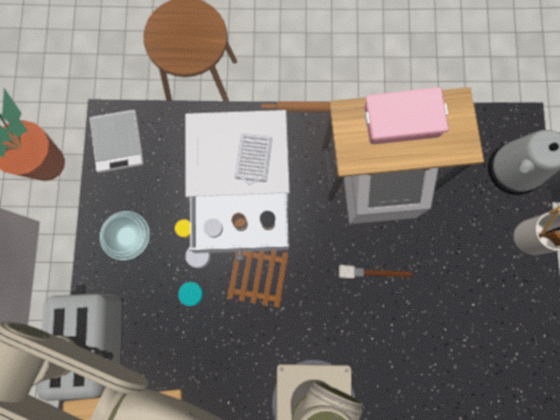

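Scene: drawer at about (248,218) with tin (222,225), a brown jar (248,220) and a black-capped jar (275,221). The bin is at (395,205) under the riser. Next I'll crop closer.

```bash
cat > h.py <<'E'
import numpy as np, cv2
from scipy.optimize import least_squares
F=np.diag([1,-1,-1.])
def load(n): return dict(np.load(f"pics/{n}.npz"))
def crop(n,x0,y0,w,h,k):
    s=load(n); im=s["frame"][y0:y0+h,x0:x0+w,::-1]
    return cv2.resize(im,None,fx=k,fy=k,interpolation=cv2.INTER_CUBIC)
def ray(s,uv):
    p=cv2.undistortPoints(np.array([[uv]],float),s["intrinsics"],s["dist"])[0,0]
    E=s["extrinsics"]; d=E[:3,:3]@F@np.array([p[0],p[1],1]); return E[:3,3],d/np.linalg.norm(d)
def atz(s,uv,z):
    o,d=ray(s,uv); return o+d*(z-o[2])/d[2]
def tri(a,b):
    (o1,d1),(o2,d2)=a,b
    A=np.stack([d1,-d2],1); t=np.linalg.lstsq(A,o2-o1,rcond=None)[0]
    p,q=o1+t[0]*d1,o2+t[1]*d2
    return (p+q)/2,np.linalg.norm(p-q)
def proj(s,P):
    E=s["extrinsics"];P=np.atleast_2d(P);c=(P-E[:3,3])@E[:3,:3]@F
    return cv2.projectPoints(c,np.zeros(3),np.zeros(3),s["intrinsics"],s["dist"])[0][:,0]
E
python3 - <<'E'
from h import *
cv2.imwrite("pics/c1.png",crop("scene0",190,175,120,90,6))
cv2.imwrite("pics/c2.png",crop("top0",180,180,120,80,6))
cv2.imwrite("pics/c3.png",crop("scene0",325,145,125,110,6)[:600])
cv2.imwrite("pics/c4.png",crop("top0",320,130,130,100,6))
E
```

```text
(no output)
```

View pics/c1.png

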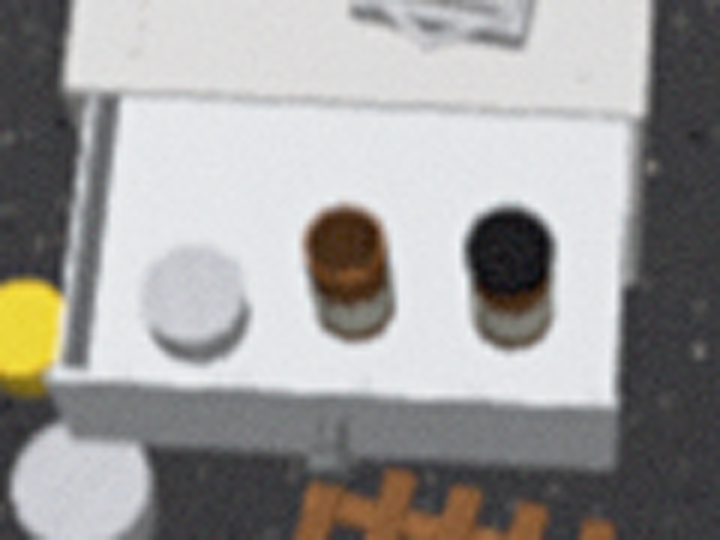

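View pics/c2.png

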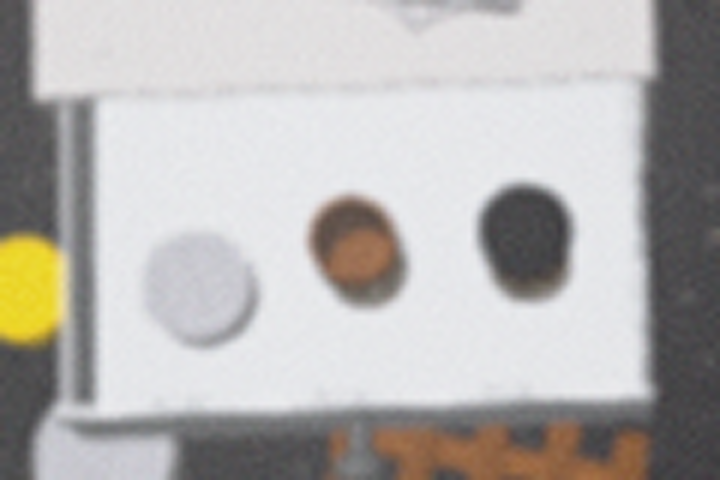

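View pics/c3.png

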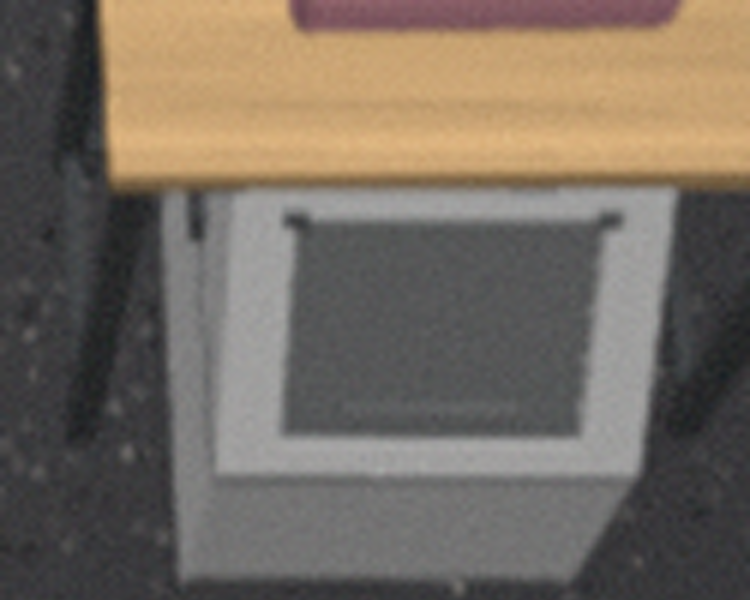

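View pics/c4.png

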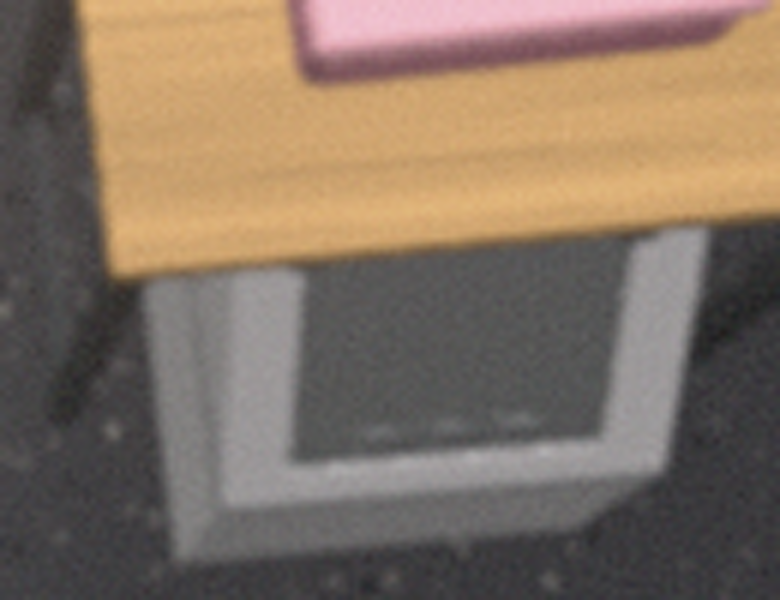

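```bash
cat > fit.py <<'E'
from h import *
S=load("scene0");T=load("top0")
c=lambda x,y,x0,y0,k=6:((x+.5)/k-.5+x0,(y+.5)/k-.5+y0)
C1=lambda x,y:c(x,y,190,175);C2=lambda x,y:c(x,y,180,180);C3=lambda x,y:c(x,y,325,145);C4=lambda x,y:c(x,y,320,130)
def fit(obs,x0):
    def P(v,p):
        a=v[2];return np.array([v[0]+p[0]*np.cos(a)-p[1]*np.sin(a),v[1]+p[0]*np.sin(a)+p[1]*np.cos(a),p[2]])
    def f(v): return np.concatenate([proj(s,P(v,p))[0]-np.array(uv) for s,uv,p in obs])
    r=least_squares(f,x0,loss="soft_l1"); return r.x,f(r.x).reshape(-1,2)
if __name__=="__main__":
    np.set_printoptions(precision=1,suppress=True)
    for n,a,b in (("empty",C1(345,242),C2(354,240)),("cap",C1(510,250),C2(527,232)),("tin",C1(195,292),C2(200,288)),("knob",C1(328,462),C2(358,470))):
        print(n,*tri(ray(S,a),ray(T,b)))
    o=fit([(S,C1(62,93),(-120,142,215)),(S,C1(648,118),(-120,-142,215)),(T,C2(35,101),(-120,142,215)),(T,C2(655,77),(-120,-142,215)),
      (S,(209,122),(120,142,215)),(S,(300,123),(120,-142,215)),(T,(186,113),(120,142,215)),(T,(286,111),(120,-142,215))],[700,200,0])
    print("org",o[0],np.degrees(o[0][2]),o[1])
    b=fit([(S,C3(215,473),(-110,105,150)),(S,C3(640,477),(-110,-105,150)),(T,C4(225,507),(-110,105,150)),(T,C4(668,470),(-110,-105,150)),
     (S,C3(180,580),(-110,105,0)),(S,C3(573,580),(-110,-105,0)),(T,C4(178,562),(-110,105,0)),(T,C4(583,530),(-110,-105,0)),
     (S,C3(283,437),(-98,75,164)),(S,C3(583,438),(-98,-75,164)),(T,C4(290,463),(-98,75,164)),(T,C4(605,440),(-98,-75,164)),
     (S,C3(297,222),(-21.4,75,256)),(S,C3(605,222),(-21.4,-75,256))],[700,-200,0])
    print("bin",b[0],np.degrees(b[0][2]),b[1])
    r=fit([(S,C3(107,176),(-100,180,338)),(S,(472,172),(-100,-180,338)),(T,C4(112,275),(-100,180,338)),(T,(481,162),(-100,-180,338))],[700,-200,0])
    print("riser",r[0],np.degrees(r[0][2]),r[1])
    print("drawerfront", *tri(ray(S,C1(52,384)),ray(T,C2(62,415))), *tri(ray(S,C1(617,408)),ray(T,C2(652,402))))
E
python3 fit.py
```

```text
empty [509.9 218.  195.6] 1.123513032874973
cap [515.2 138.5 192.2] 1.3652871870821455
tin [493.7 294.  151.9] 1.7841486143435354
knob [406.8 215.  168.6] 2.2819145363818816
org [695.1 227.3   0. ] 2.855487312061622 [[-0.  -0.7]
 [-0.7 -0.3]
 [ 0.4  0.3]
 [ 0.6  0.5]
 [-0.  -2.2]
 [ 0.4  0.8]
 [-0.5  1. ]
 [-0.1 -0.6]]
bin [ 656.6 -209.3    0.1] 5.611755315226736 [[ 0.  -0.3]
 [-0.2 -0.7]
 [ 0.1  0.4]
 [ 0.   0.3]
 [ 0.1 -0.6]
 [-0.4 -0.4]
 [ 0.4  0.1]
 [-0.8 -0.1]
 [-0.8  0.2]
 [-0.1  0.2]
 [ 0.2  1.7]
 [ 0.8  1.1]
 [-0.1 -1.1]
 [ 1.  -0.9]]
riser [ 717.2 -204.3    0.1] 6.452187277426115 [[-1.4 -0.4]
 [ 1.5  0.4]
 [-1.2  0.5]
 [ 1.1 -0.7]]
drawerfront [429.7 351.4 176.8] 2.138489975301111 [436.2  79.6 201.4] 2.87745887577181
```

Run:
```python
from scipy.spatial.transform import Rotation as Ro
import numpy as np
for tilt in (50,40,30):
  for yaw in (5.6,185.6):
    R=Ro.from_euler('xyz',[180,0,yaw],degrees=True)
    # tilt forward about world axis bin -y
    a=np.radians(5.6); ax=np.array([-np.sin(a),np.cos(a),0])
    R=Ro.from_rotvec(-np.radians(tilt)*ax)*R
    for s in (80,95,110,125):
      W=Ro.from_euler('ZY',[-27,s],degrees=True).inv()*R
      e=W.as_euler('ZYZ',degrees=True)
      print(tilt,yaw,s,np.round(e-[0,0,90]),"z",R.as_matrix()[:,2].round(2),R.as_euler('xyz',degrees=True).round(1))
```

```text
50 5.6 80 [29. 58. 51.] z [ 0.76  0.07 -0.64] [180.  -50.    5.6]
50 5.6 95 [35. 46. 41.] z [ 0.76  0.07 -0.64] [180.  -50.    5.6]
50 5.6 110 [47. 34. 26.] z [ 0.76  0.07 -0.64] [180.  -50.    5.6]
50 5.6 125 [69. 26.  1.] z [ 0.76  0.07 -0.64] [180.  -50.    5.6]
50 185.6 80 [  29.   58. -129.] z [ 0.76  0.07 -0.64] [ 180.    50.  -174.4]
50 185.6 95 [  35.   46. -139.] z [ 0.76  0.07 -0.64] [ 180.    50.  -174.4]
50 185.6 110 [  47.   34. -154.] z [ 0.76  0.07 -0.64] [ 180.    50.  -174.4]
50 185.6 125 [  69.   26. -179.] z [ 0.76  0.07 -0.64] [ 180.    50.  -174.4]
40 5.6 80 [22. 66. 55.] z [ 0.64  0.06 -0.77] [180.  -40.    5.6]
40 5.6 95 [26. 53. 48.] z [ 0.64  0.06 -0.77] [180.  -40.    5.6]
40 5.6 110 [33. 40. 37.] z [ 0.64  0.06 -0.77] [180.  -40.    5.6]
40 5.6 125 [48. 28. 20.] z [ 0.64  0.06 -0.77] [180.  -40.    5.6]
40 185.6 80 [  22.   66. -125.] z [ 0.64  0.06 -0.77] [ 180.    40.  -174.4]
40 185.6 95 [  26.   53. -132.] z [ 0.64  0.06 -0.77] [ 180.    40.  -174.4]
40 185.6 110 [  33.   40. -143.] z [ 0.64  0.06 -0.77] [ 180.    40.  -174.4]
40 185.6 125 [  48.   28. -160.] z [ 0.64  0.06 -0.77] [ 180.    40.  -174.4]
30 5.6 80 [16. 75. 57.] z [ 0.5   0.05 -0.87] [180.  -30.    5.6]
30 5.6 95 [18. 60. 52.] z [ 0.5   0.05 -0.87] [180.  -30.    5.6]
30 5.6 110 [22. 46. 45.] z [ 0.5   0.05 -0.87] [180.  -30.    5.6]
30 5.6 125 [30. 33. 35.] z [ 0.5   0.05 -0.87] [180.  -30.    5.6]
30 185.6 80 [  16.   75. -123.] z [ 0.5   0.05 -0.87] [ 180.    30.  -174.4]
30 185.6 95 [  18.   60. -128.] z [ 0.5   0.05 -0.87] [ 180.    30.  -174.4]
30 185.6 110 [  22.   46. -135.] z [ 0.5   0.05 -0.87] [ 180.    30.  -174.4]
30 185.6 125 [  30.   33. -145.] z [ 0.5   0.05 -0.87] [ 180.    30.  -174.4]
```

Candidates for the empty jar, by scene pixel:
- Brown open-mouthed jar (248,215): its mouth is open, with brown walls visible inside.
- Black-capped full jar (275,217).
- Grey tins (222,223) and (204,258).
- Yellow lid (194,231) and turquoise lid (192,291).

I choose the brown one, which the crops confirm is uncapped. Its rim triangulates to z≈196, against 198 expected.

First I'll turn and raise the hand.

```bash
python3 -m creep '{"translation":[[0,0,-15],[0,0,-15],[0,0,-15],[0,0,-15],[0,0,-15],[0,0,-15],[0,0,-15],[0,0,-10],[0,0,0],[0,0,0]],"rotation":[[0,0,0.15],[0,0,0.15],[0,0,0.15],[0,0,0.15],[0,0,0.15],[0,0,0.15],[0,0,0.15],[0,0,0.15],[0,0,0.15],[0,0,0.15]],"claw":[85,85,85,85,80,75,70,66,64,62]}' 30
python3 -m creep '{"translation":[[0,0,0],[0,0,0],[0,0,0],[0,0,0],[0,0,0],[0,0,0],[0,0,0],[0,0,0],[0,0,0],[0,0,0]],"rotation":[[0,0,0.15],[0,0,0.15],[0,0,0.15],[0,0,0.15],[0,0,0.15],[0,0,0.15],[0,0,0.15],[0,0,0.15],[0,0,0.07],[0,0,0]],"claw":[62,62,62,62,62,62,62,62,62,62]}'
cat > to.py <<'E'
import sys,numpy as np
from bench import *
from scipy.spatial.transform import Rotation as Ro
# usage: to.py x y z [r p y]
s=sense();v=[float(a) for a in sys.argv[1:]]
R=Ro.from_euler('xyz',s['tcp_rot'],degrees=True)
d=R.inv().apply(np.array(v[:3])-s['tool_pos'])
print("t",round(s['time'],2),"pos",s['tool_pos'].round(1),"rot",s['tcp_rot'].round(1),"q",s['joint_pos'].round(0),"F",s['ft_force'].round(1),"gap",round(s['finger_gap'],1))
print("delta tool",d.round(1))
if len(v)>3:
    print("rotvec tool",(R.inv()*Ro.from_euler('xyz',v[3:],degrees=True)).as_rotvec().round(3))
E
python3 to.py 510 218 330 180 0 4
```

```text
time: 1.1
tool_pos: [171.4, 575.0, 346.3]
tcp_rot: [180.0, 0.0, 77.1]
ft_force: [-0.3, -0.9, 0.8]
finger_gap: 61.9
time: 2.1
tool_pos: [178.9, 571.7, 345.7]
tcp_rot: [-179.9, 0.3, 5.4]
ft_force: [-0.1, -0.2, -0.5]
finger_gap: 61.9
t 2.1 pos [178.9 571.7 345.7] rot [-179.9    0.3    5.4] q [ 68.   6.  75.   0.  99. 152.] F [-0.1 -0.2 -0.5] gap 61.9
delta tool [296.5 383.3  13.6]
rotvec tool [-0.001  0.005  0.024]
```

```bash
python3 -m creep '{"translation":[[10,13,0],[20,26,0],[25,32,0],[28,36,0],[28,36,0],[28,36,0],[28,36,0],[28,36,0],[28,36,0],[28,36,0]],"rotation":[[0,0,0],[0,0,0],[0,0,0],[0,0,0],[0,0,0],[0,0,0],[0,0,0],[0,0,0],[0,0,0],[0,0,0]],"claw":[62,62,62,62,62,62,62,62,62,62]}'
python3 to.py 510 218 330 180 0 4
```

```text
time: 3.1
tool_pos: [459.6, 272.0, 344.3]
tcp_rot: [-179.9, 0.3, 5.4]
ft_force: [0.3, 0.6, 0.5]
finger_gap: 61.4
t 3.1 pos [459.6 272.  344.3] rot [-179.9    0.3    5.4] q [ 25.  -4.  85.   0.  99. 110.] F [0.3 0.6 0.5] gap 61.4
delta tool [45.1 58.5 14. ]
rotvec tool [-0.002  0.004  0.024]
```

```bash
python3 -m creep '{"translation":[[20,26,0],[17,22,0],[8,10,0],[0,0,30],[0,0,30],[0,0,15],[0,0,0]],"rotation":[[0,0,0],[0,0,0],[0,0,0],[0,0,0],[0,0,0],[0,0,0],[0,0,0]],"claw":[62,62,62,62,62,62,62]}'
python3 to.py 510 218 170 180 0 4
python3 - <<'E'
from bench import *
import cv2,numpy as np
a=[]
for n,x,y in(("scene",190,150),("top",180,150)):
    s=snapshot(n);a.append(cv2.resize(s["frame"][y:y+120,x:x+130,::-1],None,fx=3,fy=3,interpolation=cv2.INTER_CUBIC))
cv2.imwrite("pics/p1.png",np.hstack(a))
E
```

```text
time: 3.8
tool_pos: [506.9, 220.6, 266.1]
tcp_rot: [-179.9, 0.6, 5.4]
ft_force: [0.5, 0.0, 0.1]
finger_gap: 62.2
t 3.8 pos [506.9 220.6 266.1] rot [-179.9    0.6    5.4] q [ 18.  -0.  90.   0.  91. 103.] F [0.5 0.  0.1] gap 62.2
delta tool [ 3.8  3.1 96. ]
rotvec tool [-0.001  0.01   0.025]
```

View pics/p1.png

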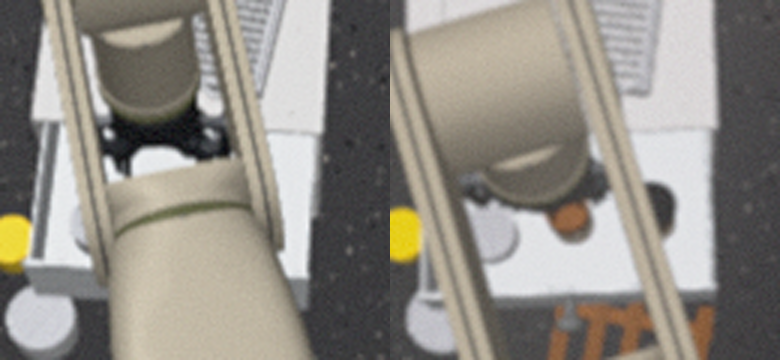

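The hand is above the drawer. The jar's mouth is partly visible at (570,215) in the top crop, ahead of the gripper because of parallax. I'll check the jar axis at the known height, using both views and the base.

Run:
```python
from fit import *
for n,s,a,z in (("rimS",S,C1(345,242),198),("rimT",T,C2(354,240),198),("capS",S,C1(510,250),204),("capT",T,C2(527,232),204),("tinS",S,C1(195,292),151),("tinT",T,C2(200,288),151),("rimS left",S,C1(305,243),198),("right",S,C1(385,243),198),("base near S",S,C1(357,342),116),("base near T",T,C2(374,308),116)):
    print(n,atz(s,a,z).round(1))
for n,s,f in(("S",S,(190,175)),("T",T,(180,180))):
    th=np.linspace(0,2*np.pi,9)[:-1]
    print(n,((proj(s,np.c_[510+21*np.cos(th),218+21*np.sin(th),0*th+198])-f)*6+2.5).round(0).tolist(), ((proj(s,[[489,218,116],[510,197,116]])-f)*6+2.5).round(0).tolist())
```

```text
rimS [508.9 217.2 198. ]
rimT [509.4 218.3 198. ]
capS [510.4 137.1 204. ]
capT [513.  138.8 204. ]
tinS [494.1 293.3 151. ]
tinT [493.8 295.1 151. ]
rimS left [506.4 236.3 198. ]
right [510.4 197.9 198. ]
base near S [489.3 214.  116. ]
base near T [490.6 215.3 116. ]
S [[349.0, 200.0], [317.0, 209.0], [300.0, 236.0], [309.0, 265.0], [338.0, 280.0], [370.0, 271.0], [387.0, 244.0], [378.0, 215.0]] [[349.0, 342.0], [396.0, 307.0]]
T [[356.0, 194.0], [323.0, 207.0], [309.0, 238.0], [321.0, 270.0], [353.0, 284.0], [386.0, 271.0], [401.0, 239.0], [388.0, 207.0]] [[368.0, 311.0], [413.0, 269.0]]
```

```bash
python3 -m creep '{"translation":[[3,3,20],[0,0,20],[0,0,20],[0,0,18],[0,0,12],[0,0,8],[0,0,0],[0,0,0]],"rotation":[[0,0,0.02],[0,0,0],[0,0,0],[0,0,0],[0,0,0],[0,0,0],[0,0,0],[0,0,0]],"claw":[62,62,62,62,62,62,62,62]}'
python3 to.py 509.5 217.5 168 180 0 4
```

```text
time: 4.7
tool_pos: [512.0, 218.6, 172.0]
tcp_rot: [-179.8, 0.2, 4.3]
ft_force: [0.1, -0.2, 0.0]
finger_gap: 61.8
t 4.7 pos [512.  218.6 172. ] rot [-179.8    0.2    4.3] q [ 18.   3.  96.   0.  81. 103.] F [ 0.1 -0.2  0. ] gap 61.8
delta tool [-2.5  0.9  4. ]
rotvec tool [-0.003  0.003  0.005]
```

```bash
python3 -m creep '{"translation":[[-2,-1,4],[0,0,0],[0,0,0],[0,0,0],[0,0,0],[0,0,0],[0,0,0],[0,0,0]],"rotation":[[0,0,0],[0,0,0],[0,0,0],[0,0,0],[0,0,0],[0,0,0],[0,0,0],[0,0,0]],"claw":[62,50,42,36,36,36,36,36]}' 30
python3 to.py 509.5 217.5 168 180 0 4
```

```text
time: 5.5
tool_pos: [509.6, 219.4, 167.3]
tcp_rot: [-179.8, 0.2, 4.3]
ft_force: [-0.1, 0.3, 4.1]
finger_gap: 40.9
t 5.5 pos [509.6 219.4 167.3] rot [-179.8    0.2    4.3] q [ 18.   3.  97.   0.  80. 104.] F [-0.1  0.3  4.1] gap 40.9
delta tool [-0.2  1.9 -0.7]
rotvec tool [-0.003  0.004  0.005]
```

```bash
python3 -m creep '{"translation":[[0,0,-5],[0,0,-10],[0,0,-15],[0,0,-20],[0,0,-20],[0,0,-20],[0,0,-20],[0,0,-15],[0,0,-5],[0,0,0]],"rotation":[[0,0,0],[0,0,0],[0,0,0],[0,0,0],[0,0,0],[0,0,0],[0,0,0],[0,0,0],[0,0,0],[0,0,0]],"claw":[36,36,36,36,36,36,36,36,36,36]}'
python3 to.py 450 -225 330 180 0 5.6
python3 - <<'E'
from bench import *
import cv2,numpy as np
a=[]
for n,x,y in(("scene",190,150),("top",180,150)):
    s=snapshot(n);a.append(cv2.resize(s["frame"][y:y+120,x:x+130,::-1],None,fx=3,fy=3,interpolation=cv2.INTER_CUBIC))
cv2.imwrite("pics/p2.png",np.hstack(a))
E
```

```text
time: 6.5
tool_pos: [510.4, 219.1, 298.0]
tcp_rot: [-179.8, 0.2, 4.3]
ft_force: [0.2, -0.3, -1.1]
finger_gap: 41.3
t 6.5 pos [510.4 219.1 298. ] rot [-179.8    0.2    4.3] q [ 18.  -0.  87.   0.  94. 104.] F [ 0.2 -0.3 -1.1] gap 41.3
delta tool [-93.3 438.3 -33. ]
rotvec tool [-0.003  0.003 -0.023]
```

View pics/p2.png

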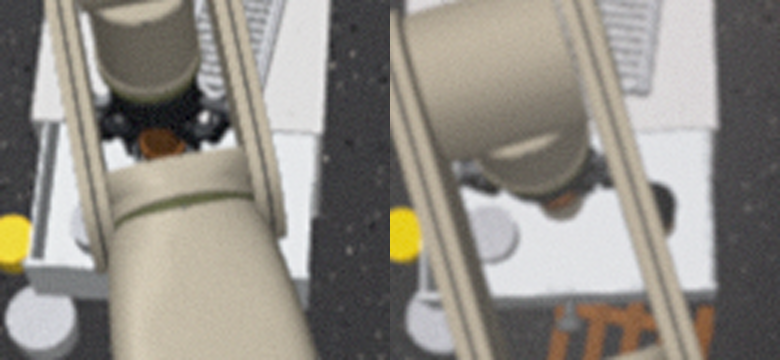

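```bash
python3 -m creep '{"translation":[[-3,10,0],[-4,22,0],[-5,32,0],[-6,40,0],[-7,46,0],[-8,48,0],[-8,48,0],[-8,48,0],[-8,46,0],[-6,40,0]],"rotation":[[0,0,0],[0,0,0],[0,0,0],[0,0,0],[0,0,0],[0,0,0],[0,0,0],[0,0,0],[0,0,0],[0,0,0]],"claw":[36,36,36,36,36,36,36,36,36,36]}'
python3 to.py 470 -223 300 180 0 5.6
```

```text
time: 7.6
tool_pos: [473.8, -167.2, 295.4]
tcp_rot: [-179.8, 0.3, 4.2]
ft_force: [0.9, -0.7, -0.5]
finger_gap: 40.9
t 7.6 pos [ 473.8 -167.2  295.4] rot [-179.8    0.3    4.2] q [-25.  -8.  94.  -0.  94.  61.] F [ 0.9 -0.7 -0.5] gap 40.9
delta tool [-7.9 55.4 -4.7]
rotvec tool [-0.003  0.006 -0.024]
```

```bash
python3 -m creep '{"translation":[[0,30,0],[0,18,0],[0,7,0],[0,0,0],[0,0,0],[0,0,0],[0,0,0],[0,0,0],[0,0,0],[0,0,0]],"rotation":[[0,0,-0.024],[0,0,0],[0,0.1,0],[0,0.13,0],[0,0.13,0],[0,0.13,0],[0,0.13,0],[0,0.13,0],[0,0.115,0],[0,0,0]],"claw":[36,36,36,36,36,36,36,36,36,36]}'
python3 to.py 521.8 -222.6 263 180 -50 5.6
```

```text
time: 8.6
tool_pos: [477.9, -218.5, 291.0]
tcp_rot: [-179.2, -49.2, 4.9]
ft_force: [-0.4, 0.0, -1.9]
finger_gap: 40.8
t 8.6 pos [ 477.9 -218.5  291. ] rot [-179.2  -49.2    4.9] q [-60. -40. 131.  47.  71.  16.] F [-0.4  0.  -1.9] gap 40.8
delta tool [ 7.1  8.5 51. ]
rotvec tool [-0.004  0.014 -0.009]
```

```bash
python3 -m creep '{"translation":[[3,4,10],[4,5,15],[0,0,15],[0,0,8],[0,0,3],[0,0,0]],"rotation":[[0,0.014,0],[0,0,0],[0,0,0],[0,0,0],[0,0,0],[0,0,0]],"claw":[36,36,36,36,36,36]}'
python3 to.py 521.8 -222.6 263 180 -50 5.6
python3 - <<'E'
from bench import *
import cv2,numpy as np
a=[]
for n,x,y in(("scene",320,100),("top",310,90)):
    s=snapshot(n);a.append(cv2.resize(s["frame"][y:y+150,x:x+130,::-1],None,fx=3,fy=3,interpolation=cv2.INTER_CUBIC))
cv2.imwrite("pics/p3.png",np.hstack(a))
E
```

```text
time: 9.2
tool_pos: [524.6, -223.4, 268.6]
tcp_rot: [-179.7, -50.0, 5.5]
ft_force: [-0.5, -0.2, -1.0]
finger_gap: 41.2
t 9.2 pos [ 524.6 -223.4  268.6] rot [-179.7  -50.     5.5] q [-54. -31. 129.  48.  62.  15.] F [-0.5 -0.2 -1. ] gap 41.2
delta tool [-6.  -1.1  1.5]
rotvec tool [-0.004 -0.001 -0.001]
```

View pics/p3.png

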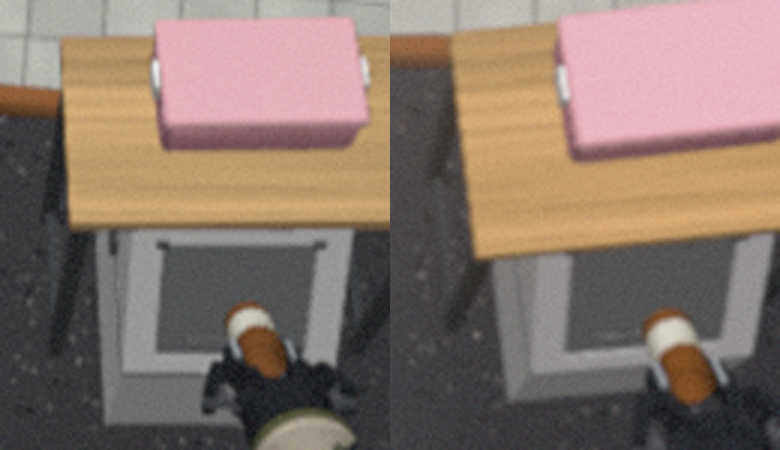

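The jar is held in line in front of the flap: its tip is near scene crop (245,312), and the flap spans x 160–320 and y 245–352. I'll compare with the projection.

Run:
```python
from fit import *
from bench import sense
from scipy.spatial.transform import Rotation as Ro
s=sense();R=Ro.from_euler('xyz',s['tcp_rot'],degrees=True).as_matrix();p=s['tool_pos'];z=R[:,2]
for n,c,f in(("S",S,(320,100)),("T",T,(310,90))):
    print(n,((proj(c,[p+52*z,p-30*z,p+145*z,p+52*z+21*R[:,0],p+52*z-21*R[:,0]])-f)*3+1).round(0).tolist())
M=np.array([597,-215.2,210]);print("axis hits face depth",(M-p)@z, "offset (tool x,y)",R.T@(p+((M-p)@z)*z-M), "tip depth",52-(M-p)@z)
print("riser edge rel", R.T@(np.array([618,-215,320])-p))
```

```text
S [[245.0, 320.0], [262.0, 360.0], [228.0, 279.0], [247.0, 300.0], [243.0, 340.0]]
T [[275.0, 328.0], [301.0, 386.0], [249.0, 268.0], [278.0, 309.0], [272.0, 346.0]]
axis hits face depth 94.07251824351586 offset (tool x,y) [-1.59906088e+00  1.42267871e+00  3.49192624e-14] tip depth -42.07251824351586
riser edge rel [99.38990702  0.21560967 39.52614879]
```

```bash
python3 -m creep '{"translation":[[-6,0,5],[0,0,10],[0,0,10],[0,0,10],[0,0,10],[0,0,10],[0,0,10],[0,0,10],[0,0,10],[0,0,0]],"rotation":[[0,0,0],[0,0,0],[0,0,0],[0,0,0],[0,0,0],[0,0,0],[0,0,0],[0,0,0],[0,0,0],[0,0,0]],"claw":[36,36,36,36,36,36,36,36,36,36]}'
python3 to.py 641.5 -210.8 162 180 -50 5.6
python3 - <<'E'
from bench import *
import cv2,numpy as np
a=[]
for n,x,y in(("scene",320,100),("top",310,90)):
    s=snapshot(n);a.append(cv2.resize(s["frame"][y:y+150,x:x+130,::-1],None,fx=3,fy=3,interpolation=cv2.INTER_CUBIC))
cv2.imwrite("pics/p4.png",np.hstack(a))
E
```

```text
time: 10.3
tool_pos: [585.3, -217.3, 207.4]
tcp_rot: [-179.6, -50.0, 5.4]
ft_force: [-4.1, -1.6, -1.2]
finger_gap: 41.2
t 10.3 pos [ 585.3 -217.3  207.4] rot [-179.6  -50.     5.4] q [-46. -19. 126.  52.  50.  11.] F [-4.1 -1.6 -1.2] gap 41.2
delta tool [ 1.7 -0.7 72.5]
rotvec tool [-0.003  0.001 -0.002]
```

View pics/p4.png

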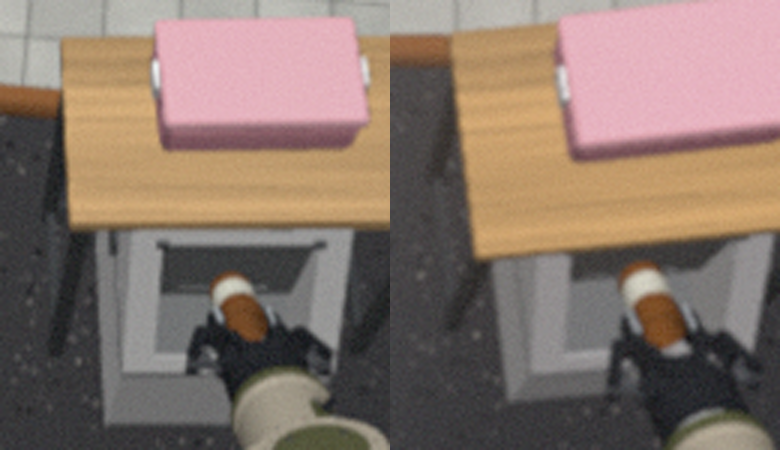

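The flap has swung in (its lower edge is now at about y=290 in the scene crop), and the jar is entering centred. I'll keep going.

```bash
python3 -m creep '{"translation":[[0,0,10],[0,0,10],[0,0,10],[0,0,10],[0,0,10],[0,0,8],[0,0,0]],"rotation":[[0,0,0],[0,0,0],[0,0,0],[0,0,0],[0,0,0],[0,0,0],[0,0,0]],"claw":[36,36,36,36,36,36,36]}'
python3 to.py 641.5 -210.8 162 180 -50 5.6
python3 - <<'E'
from bench import *
import cv2,numpy as np
a=[]
for n,x,y in(("scene",320,100),("top",310,90)):
    s=snapshot(n);a.append(cv2.resize(s["frame"][y:y+150,x:x+130,::-1],None,fx=3,fy=3,interpolation=cv2.INTER_CUBIC))
cv2.imwrite("pics/p5.png",np.hstack(a))
E
```

```text
time: 11.1
tool_pos: [629.6, -212.6, 170.4]
tcp_rot: [-179.6, -50.0, 5.4]
ft_force: [-0.6, -0.6, -2.8]
finger_gap: 41.2
t 11.1 pos [ 629.6 -212.6  170.4] rot [-179.6  -50.     5.4] q [-41.  -9. 123.  56.  43.   8.] F [-0.6 -0.6 -2.8] gap 41.2
delta tool [ 1.3 -0.6 14.6]
rotvec tool [-0.004  0.    -0.002]
```

View pics/p5.png

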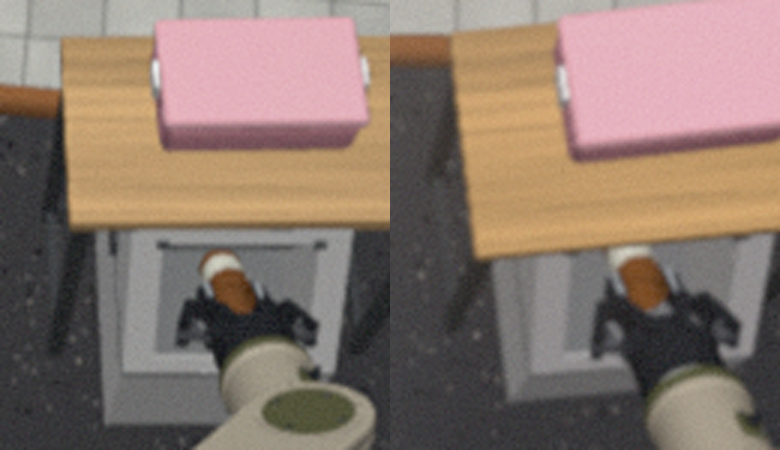

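```bash
python3 -m creep '{"translation":[[0,0,8],[0,0,8],[0,0,4],[0,0,0]],"rotation":[[0,0,0],[0,0,0],[0,0,0],[0,0,0]],"claw":[36,36,36,36]}'
python3 to.py 641.5 -210.8 162 180 -50 5.6
python3 -m creep '{"translation":[[0,0,0],[0,0,0],[0,0,0],[0,0,0],[0,0,0],[0,0,0],[0,0,0],[0,0,0]],"rotation":[[0,0,0],[0,0,0],[0,0,0],[0,0,0],[0,0,0],[0,0,0],[0,0,0],[0,0,0]],"claw":[74,74,74,74,74,74,74,74]}'
python3 - <<'E'
from bench import *
import cv2,numpy as np
a=[]
for n,x,y in(("scene",320,100),("top",310,90)):
    s=snapshot(n);a.append(cv2.resize(s["frame"][y:y+150,x:x+130,::-1],None,fx=3,fy=3,interpolation=cv2.INTER_CUBIC))
cv2.imwrite("pics/p6.png",np.hstack(a))
E
```

```text
time: 11.6
tool_pos: [644.9, -211.7, 158.6]
tcp_rot: [-179.7, -50.0, 5.4]
ft_force: [-0.6, -1.9, -3.8]
finger_gap: 41.1
t 11.6 pos [ 644.9 -211.7  158.6] rot [-179.7  -50.     5.4] q [-40.  -6. 121.  57.  41.   7.] F [-0.6 -1.9 -3.8] gap 41.1
delta tool [ 0.5 -1.2 -4.8]
rotvec tool [-0.003 -0.001 -0.002]
time: 12.4
tool_pos: [645.0, -212.0, 159.8]
tcp_rot: [-179.8, -50.1, 5.5]
ft_force: [-2.5, -2.6, 0.2]
finger_gap: 74.1
```

View pics/p6.png

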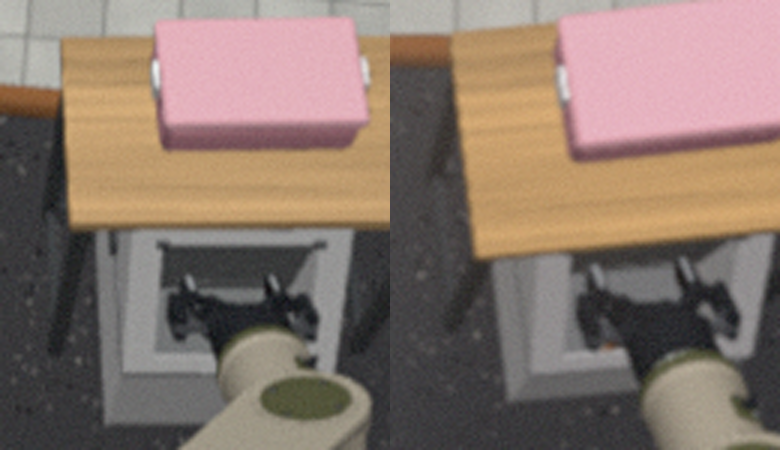

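The jar has dropped from between the fingers; a bit of brown shows inside at top crop (607,347). Next I'll withdraw.

```bash
python3 -m creep '{"translation":[[0,0,-8],[0,0,-15],[0,0,-20],[0,0,-20],[0,0,-20],[0,0,-25],[0,0,-25],[0,0,-25],[0,0,-25],[0,0,-10]],"rotation":[[0,0,0],[0,0,0],[0,0,0],[0,0,0],[0,0,0],[0,0,0],[0,0,0],[0,0,0],[0,0,0],[0,0,0]],"claw":[74,74,74,74,74,74,60,40,20,5]}'
python3 to.py 360 215 165 180 -50 2.9
python3 - <<'E'
from bench import *
import cv2,numpy as np
a=[]
for n,x,y in(("scene",320,100),("top",310,90)):
    s=snapshot(n);a.append(cv2.resize(s["frame"][y:y+150,x:x+130,::-1],None,fx=3,fy=3,interpolation=cv2.INTER_CUBIC))
cv2.imwrite("pics/p7.png",np.hstack(a))
E
```

```text
time: 13.5
tool_pos: [496.8, -227.1, 285.6]
tcp_rot: [180.0, -50.2, 5.6]
ft_force: [0.8, -0.4, -0.1]
finger_gap: 17.2
t 13.5 pos [ 496.8 -227.1  285.6] rot [180.  -50.2   5.6] q [-58. -36. 130.  48.  68.  15.] F [ 0.8 -0.4 -0.1] gap 17.2
delta tool [-152.1 -453.4    5.9]
rotvec tool [-0.036 -0.003  0.03 ]
```

View pics/p7.png

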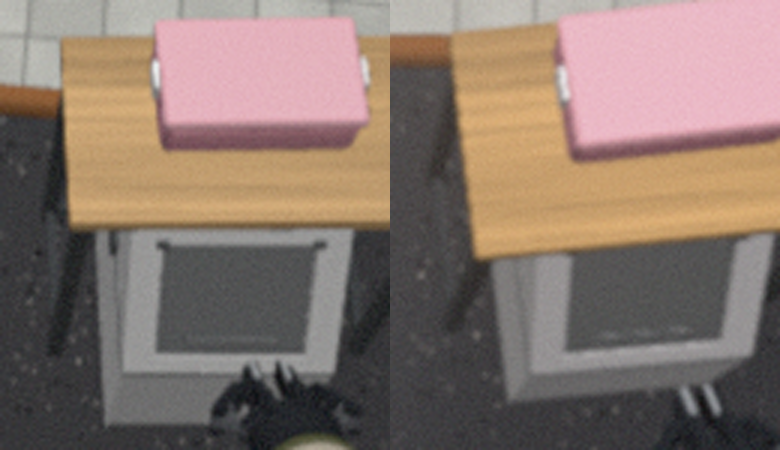

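The flap is shut again, flush, as in the first picture, and the bin is undisturbed. Next the drawer: reduce the tilt to 20° and go in front of the knob.

```bash
python3 -m creep '{"translation":[[0,0,0],[0,0,0],[0,0,0],[0,0,0],[0,0,0]],"rotation":[[0,-0.13,0],[0,-0.13,0],[0,-0.13,0],[0,-0.13,0],[0,0,0]],"claw":[0,0,0,0,0]}'
python3 to.py 368 213 280 180 -20 2.9
```

```text
time: 14.1
tool_pos: [500.1, -225.5, 282.8]
tcp_rot: [-179.8, -20.1, 5.8]
ft_force: [0.1, -0.0, -1.0]
finger_gap: 0.3
t 14.1 pos [ 500.1 -225.5  282.8] rot [-179.8  -20.1    5.8] q [-39. -18. 106.  15.  78.  44.] F [ 0.1 -0.  -1. ] gap 0.3
delta tool [ -82.6 -449.7  -25.9]
rotvec tool [-0.021 -0.002  0.048]
```

```bash
python3 -m creep '{"translation":[[-5,-10,0],[-8,-25,-3],[-9,-40,-3],[-9,-48,-3],[-9,-48,-3],[-9,-48,-3],[-9,-48,-3],[-9,-48,-3],[-9,-48,-3],[-7,-40,-2]],"rotation":[[-0.021,0,0.048],[0,0,0],[0,0,0],[0,0,0],[0,0,0],[0,0,0],[0,0,0],[0,0,0],[0,0,0],[0,0,0]],"claw":[0,0,0,0,0,0,0,0,0,0]}'
python3 to.py 368 213 280 180 -20 2.9
```

```text
time: 15.1
tool_pos: [390.1, 174.4, 277.1]
tcp_rot: [-179.9, -20.3, 2.8]
ft_force: [0.3, 0.3, -0.2]
finger_gap: 0.2
t 15.1 pos [390.1 174.4 277.1] rot [-179.9  -20.3    2.8] q [ 23. -42. 123.  -7.  80. 110.] F [ 0.3  0.3 -0.2] gap 0.2
delta tool [-17.9 -39.7  -9.6]
rotvec tool [-0.002 -0.006 -0.002]
```

```bash
python3 -m creep '{"translation":[[-5,-12,-3],[-8,-16,-4],[-4,-11,-2],[-3,0,9],[-7,0,19],[-7,0,19],[-7,0,19],[-7,0,19],[-3,0,9],[0,0,0]],"rotation":[[0,0,0],[0,0,0],[0,0,0],[0,0,0],[0,0,0],[0,0,0],[0,0,0],[0,0,0],[0,0,0],[0,0,0]],"claw":[0,0,0,0,0,0,0,0,0,0]}'
python3 to.py 372 213 161 180 -20 2.9
python3 - <<'E'
from bench import *
import cv2,numpy as np
a=[]
for n,x,y in(("scene",180,170),("top",180,170)):
    s=snapshot(n);a.append(cv2.resize(s["frame"][y:y+130,x:x+130,::-1],None,fx=3,fy=3,interpolation=cv2.INTER_CUBIC))
cv2.imwrite("pics/p8.png",np.hstack(a))
E
```

```text
time: 16.1
tool_pos: [370.5, 208.6, 178.3]
tcp_rot: [179.9, -20.1, 2.7]
ft_force: [-0.2, -0.2, -0.5]
finger_gap: -0.1
t 16.1 pos [370.5 208.6 178.3] rot [179.9 -20.1   2.7] q [ 30. -40. 132. -10.  70. 120.] F [-0.2 -0.2 -0.5] gap -0.1
delta tool [-4.3 -4.4 16.9]
rotvec tool [ 0.003 -0.002 -0.004]
```

View pics/p8.png

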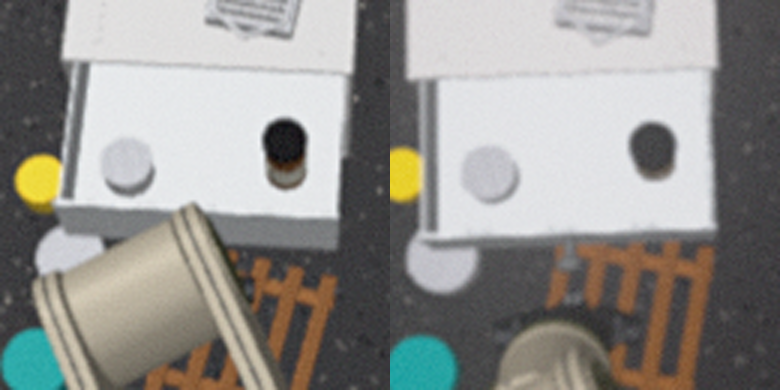

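Tin and full jar are still standing in place. The closed fingers (572,298) are just ahead of the knob (568,265) in the top crop.

```bash
python3 -c "
from fit import *
print(atz(T,(180+178/3,170+269/3),165))"
python3 -m creep '{"translation":[[-4,-4,8],[0,0,8],[0,0,0]],"rotation":[[0,0,0],[0,0,0],[0,0,0]],"claw":[0,0,0]}'
python3 to.py 395 213.5 161 180 -20 2.9
```

```text
[402.19235594 216.07747887 165.        ]
time: 16.5
tool_pos: [372.8, 213.6, 163.5]
tcp_rot: [179.9, -20.2, 2.7]
ft_force: [-0.1, -0.3, 0.6]
finger_gap: 0.1
t 16.5 pos [372.8 213.6 163.5] rot [179.9 -20.2   2.7] q [ 31. -38. 132. -10.  68. 121.] F [-0.1 -0.3  0.6] gap 0.1
delta tool [19.9  1.1 10.1]
rotvec tool [ 0.003 -0.004 -0.003]
```

```bash
python3 -m creep '{"translation":[[4.7,-1,1.7],[4.7,0,1.7],[3,0,1],[3,0,1],[3,0,1],[3,0,1],[3,0,1],[4,0,1.5],[5,0,1.8],[5,0,1.8]],"rotation":[[0,0,0],[0,0,0],[0,0,0],[0,0,0],[0,0,0],[0,0,0],[0,0,0],[0,0,0],[0,0,0],[0,0,0]],"claw":[0,0,0,0,0,0,0,0,0,0]}'
python3 to.py 533 220 161 180 -20 2.9
```

```text
time: 17.5
tool_pos: [414.2, 216.5, 165.4]
tcp_rot: [180.0, -20.3, 2.7]
ft_force: [0.6, -0.2, -0.3]
finger_gap: -0.1
t 17.5 pos [414.2 216.5 165.4] rot [180.  -20.3   2.7] q [ 28. -31. 128.  -9.  65. 118.] F [ 0.6 -0.2 -0.3] gap -0.1
delta tool [110.    2.   45.4]
rotvec tool [ 0.002 -0.005 -0.004]
```

Run:
```python
from bench import *
import cv2,numpy as np
a=[]
for n,x,y in(("scene",180,170),("top",180,170)):
    s=snapshot(n);a.append(cv2.resize(s["frame"][y:y+130,x:x+130,::-1],None,fx=3,fy=3,interpolation=cv2.INTER_CUBIC))
cv2.imwrite("pics/p9.png",np.hstack(a)); print(sense()["ft_force"])
```

```text
[ 0.23966651 -0.96036832 -0.36436127]
```

View pics/p9.png

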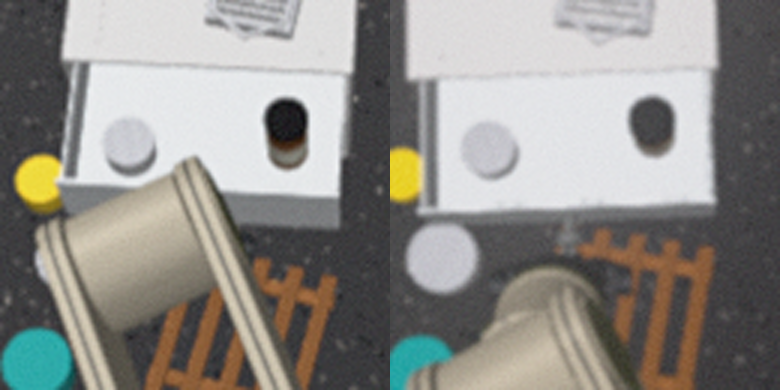

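```bash
python3 -m creep '{"translation":[[6,0,2.5],[8,0,3.2],[9,0.2,3.7],[9,0.2,3.7],[9,0.2,3.7],[9,0.2,3.7],[9,0.2,3.7],[9,0.2,3.7],[9,0.2,3.7],[9,0.2,3.7]],"rotation":[[0,0,0],[0,0,0],[0,0,0],[0,0,0],[0,0,0],[0,0,0],[0,0,0],[0,0,0],[0,0,0],[0,0,0]],"claw":[0,0,0,0,0,0,0,0,0,0]}'
python3 to.py 533 220 161 180 -20 2.9
```

```text
time: 18.6
tool_pos: [507.5, 219.2, 162.2]
tcp_rot: [180.0, -20.3, 2.7]
ft_force: [-1.6, 0.3, 1.5]
finger_gap: 0.0
t 18.6 pos [507.5 219.2 162.2] rot [180.  -20.3   2.7] q [ 23. -15. 117.  -8.  60. 113.] F [-1.6  0.3  1.5] gap 0.0
delta tool [23.5  0.4 10. ]
rotvec tool [ 0.002 -0.005 -0.004]
```

```bash
python3 -m creep '{"translation":[[6,0,2.3],[5,0,1.9],[3,0,1.1],[2,0,0.7],[2,0,0.7],[2,0,0.7],[0,0,0]],"rotation":[[0,0,0],[0,0,0],[0,0,0],[0,0,0],[0,0,0],[0,0,0],[0,0,0]],"claw":[0,0,0,0,0,0,0]}'
python3 to.py 533 220 161 180 -20 2.9
```

```text
time: 19.3
tool_pos: [528.1, 220.2, 162.3]
tcp_rot: [180.0, -20.3, 2.7]
ft_force: [-0.6, -0.1, -1.0]
finger_gap: 0.1
t 19.3 pos [528.1 220.2 162.3] rot [180.  -20.3   2.7] q [ 22. -12. 114.  -8.  59. 112.] F [-0.6 -0.1 -1. ] gap 0.1
delta tool [4.1 0.5 2.9]
rotvec tool [ 0.002 -0.005 -0.004]
```

Force is still only about 1 N, so it isn't against the stop yet. I'll creep on in 2 mm steps.

```bash
python3 -m creep '{"translation":[[2,0,0.7],[2,0,0.7],[0,0,0]],"rotation":[[0,0,0],[0,0,0],[0,0,0]],"claw":[0,0,0]}'
python3 -m creep '{"translation":[[1,0,0.4],[1,0,0.4],[0,0,0]],"rotation":[[0,0,0],[0,0,0],[0,0,0]],"claw":[0,0,0]}'
```

```text
time: 19.6
tool_pos: [532.5, 220.5, 162.4]
tcp_rot: [180.0, -20.3, 2.6]
ft_force: [0.3, -0.1, 0.2]
finger_gap: -0.1
time: 19.9
tool_pos: [534.6, 220.6, 162.4]
tcp_rot: [180.0, -20.3, 2.7]
ft_force: [0.8, -1.2, -0.2]
finger_gap: -0.2
```

Run:
```python
from bench import *
import cv2,numpy as np
a=[]
for n,x,y in(("scene",180,130),("top",180,130)):
    s=snapshot(n);a.append(cv2.resize(s["frame"][y:y+150,x:x+130,::-1],None,fx=3,fy=3,interpolation=cv2.INTER_CUBIC))
cv2.imwrite("pics/p10.png",np.hstack(a)); print(sense()["ft_force"])
```

```text
[0.78848072 0.3219453  0.53930875]
```

View pics/p10.png

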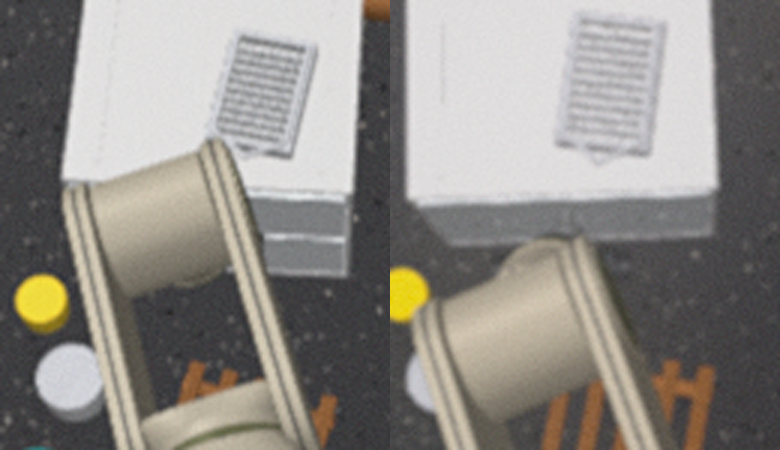

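The drawer front is nearly flush with the organiser. I'll continue until the stop pushes back.

```bash
python3 -m creep '{"translation":[[1,0,0.4],[1,0,0.4],[0,0,0]],"rotation":[[0,0,0],[0,0,0],[0,0,0]],"claw":[0,0,0]}' | sed -n '1,4p'
python3 -m creep '{"translation":[[1,0,0.4],[1,0,0.4],[0,0,0]],"rotation":[[0,0,0],[0,0,0],[0,0,0]],"claw":[0,0,0]}'| sed -n '1,4p'
```

```text
time: 20.3
tool_pos: [536.7, 220.7, 162.3]
tcp_rot: [180.0, -20.3, 2.7]
ft_force: [-1.0, -0.3, 0.3]
time: 20.6
tool_pos: [538.5, 220.7, 162.1]
tcp_rot: [180.0, -20.3, 2.7]
ft_force: [-3.6, -0.2, 2.9]
```

```bash
python3 -m creep '{"translation":[[1,0,0.4],[0,0,0],[0,0,0]],"rotation":[[0,0,0],[0,0,0],[0,0,0]],"claw":[0,0,0]}' | sed -n '1,4p'
python3 -m creep '{"translation":[[1,0,0.4],[0,0,0],[0,0,0]],"rotation":[[0,0,0],[0,0,0],[0,0,0]],"claw":[0,0,0]}'| sed -n '1,4p'
```

```text
time: 20.9
tool_pos: [538.7, 220.8, 162.0]
tcp_rot: [180.0, -20.2, 2.7]
ft_force: [-11.3, -2.5, 8.4]
time: 21.2
tool_pos: [538.9, 220.8, 161.9]
tcp_rot: [179.9, -20.1, 2.7]
ft_force: [-21.2, -2.4, 14.0]
```

It's firmly against the stop: force rose to 21 N with no more travel. I'll back off and rise.

```bash
python3 -m creep '{"translation":[[-2,0,-0.8],[-3,0,-1],[-8,0,-3],[-15,0,-6],[-20,0,-7],[-20,0,-7],[-10,0,-10],[5,0,-20],[7,0,-20],[7,0,-20]],"rotation":[[0,0,0],[0,0,0],[0,0,0],[0,0,0],[0,0,0],[0,0,0],[0,0,0],[0,0,0],[0,0,0],[0,0,0]],"claw":[0,0,0,0,0,0,0,0,0,0]}'
python3 -m creep '{"translation":[[7,-25,-20],[7,-40,-20],[0,-45,0],[0,-45,0],[0,-45,0],[0,-45,0],[0,-30,0],[0,0,0],[0,0,0],[0,0,0]],"rotation":[[0,0,0],[0,0,0],[0,0,0],[0,0,0],[0,0,0],[0,0,0],[0,0,0],[0,0,0],[0,0,0],[0,0,0]],"claw":[0,0,0,0,0,0,0,0,0,0]}'
python3 - <<'E'
from bench import *
import cv2,numpy as np
for n in("scene","top"):
    s=snapshot(n);cv2.imwrite(f"pics/{n}9.png",s["frame"][:,:,::-1]);np.savez(f"pics/{n}9.npz",**s)
from h import crop
cv2.imwrite("pics/p11.png",np.hstack([crop("scene9",180,130,130,150,3),crop("top9",180,130,130,150,3)]))
E
```

```text
time: 22.2
tool_pos: [452.1, 216.7, 231.1]
tcp_rot: [180.0, -20.3, 2.7]
ft_force: [0.6, -0.2, 0.7]
finger_gap: 0.1
time: 23.2
tool_pos: [439.3, 490.6, 272.7]
tcp_rot: [179.9, -20.3, 2.6]
ft_force: [-0.0, -0.4, 0.1]
finger_gap: -0.1
```

View pics/p11.png

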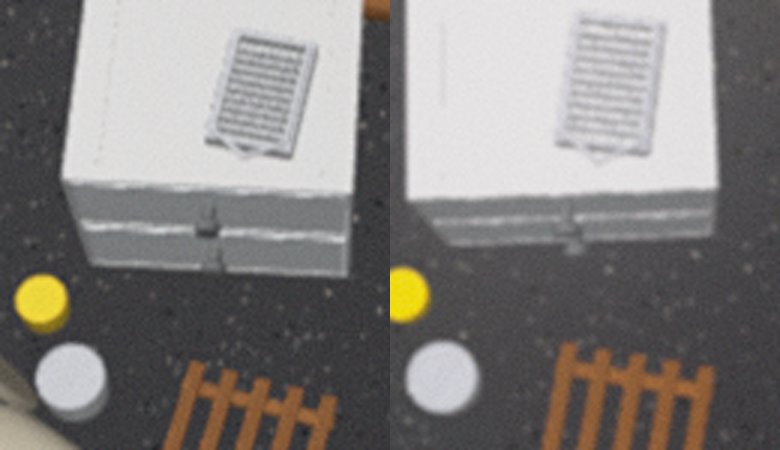

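View pics/scene9.png

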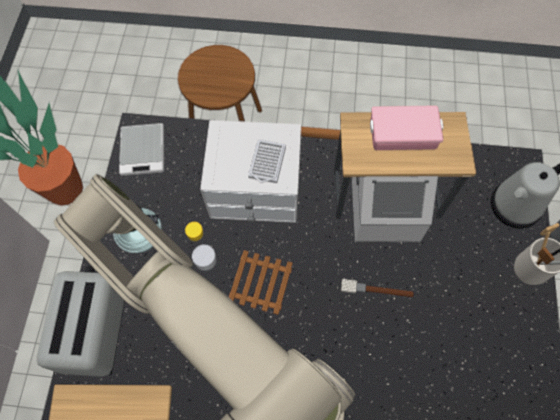

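The top drawer sits flush with the lower one, its knob at scene (249,205). The flap is shut, and bento, egg slicer, trivet, brush and visible tins are where they were. The arm is free at about 0 N. Time is 23 s.

```bash
python3 -c "
from bench import *
print(hand_in())"
```

```text
the job is handed in; nothing more can be done
None
```

The empty jar is in the bin and the drawer is shut; I handed the job in at about 23 s.

- **Jar:** I picked up the brown uncapped jar from the middle place in the drawer. I pushed it bottom first through the flap at a 50° tilt and let it go wholly past the face. It dropped clear of the fingers, and a bit of brown showed inside the bin afterwards.
- **Flap:** The pictures after I withdrew show it closed flush.
- **Drawer:** I pushed the knob until the force rose to 21 N with no more travel. The last pictures show the drawer front flush with the lower one.
- **The other two things:** The full jar and the tin were still standing when the drawer was about 20 mm into closing. I could not see them once it was shut.
- **Everything else:** The bento, egg slicer, trivet and brush looked unmoved in the final pictures. The arm partly hid the bowls in the last scene picture, and it hid the turquoise tin completely, but it never came near either at their height.
- **Forces:** The wrist readings I took stayed under about 26 N and read about 0 N in the last reading before hand-in.
- **Measurements:** These agreed with the text to a few millimetres. The jar's rim measured 196 mm against 198, and the drawer's opening first came out at 136 mm against the stated minimum of 140. A later look at the knob gave about 140 mm.

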